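# Start the glory-hole burner from its control box

### The arm

A 7-joint arm with a two-finger parallel gripper is mounted at the origin on the work surface. World frame = base frame: x ahead of the robot, y to its left, z up, the work surface at z = 0. Lengths are in m, angles in rad, forces in N, time in s.
With the tool pointing down it reaches from about 0.425 to 0.875 m from the base axis. Payload 4.7 kg.
Tool frame: the origin (TCP) lies at the very end of the fingers, on their centre line; the grasp point (between the pads) lies 19 mm behind it; z points along the fingers, y is the line along which they close (so a half turn about z gives the same grasp; the last joint's range is limited). The gripper opens to 87 mm and grips with 3 to 60 N. Pads are 19 mm wide; open, the fingers measure 117 mm over their backs; the gripper's body (75 mm by 190 mm) begins 51 mm behind the grasp point.
Start: joints at [1.156, 0.321, -0.07, 1.45, 0.023, 1.371, -0.057], TCP at [0.27, -0.591, 0.223] pointing down, gripper open.
Joint ranges: [-2.86, 2.86], [-0.3, 2.09], [-1.38, 1.24], [0.06, 2.45], [-1.56, 4.7], [0.09, 2.05], [-2.69, 2.69]. Speed limits (rad/s): [2.57, 2.57, 3.14, 3.14, 3.14, 3.14, 3.14].

### API

Orientations are given as a rotation vector (axis times angle).
In Python, from bench import ctrl, get_image, job gives the robot as it stands.
- The arm moves only by the shell command python3 -m crank 'ROWS' [FORCE]. ROWS is JSON, a list that holds one entry, the list of rows, each a list of 5 numbers: the shift along the tool's x, y, z in mm, then the turn about the tool's z in rad, then the closure, from -1 (fully open) to 1 (shut), so that 0 is half open. A call has 1 to 10 rows; each row shifts and turns the commanded pose from where the row before left it, along the tool's axes as they then stand; what a row does not reach is not made up. A row lasts 1/12 s, in which the tool goes at most 41.7 mm and 7.16 degrees, less where a joint would pass 70% of its speed; a pose out of reach is approached as far as the arm can. A call with a gripper value outside its range is refused whole. The fingers move at their own pace and stop on an object; FORCE is the grip in N (left out, the last holds). Time passes only in rows, so rows that do not move let the fingers close. It gives the time, the measured TCP pose, the force, the opening and the grip force at its end, in the units of the state.
- ctrl.get_state(): the state, without advancing time (a new reading comes with each control period).
- get_image(name): name is "scene" or "top" or "wrist"; returns a dict with "pixels" (480x640x3 uint8, red, green, blue), "fx", "fy", "cx", "cy" (pixels), "T" (4x4, takes a point from camera to world coordinates); the wrist camera has in their place "T_tool_cam" (4x4, takes a point from camera to tool coordinates, whose origin is the TCP and whose axes are the flange's). Camera axes: x right, y down, z forward; pixel columns grow to the right and rows downward; lengths in m; the calibration is good to about 2 mm. A picture is of the moment at which its call begins: read the wrist's pose just before it. There is no depth.
- job.close_job(): hands the job in; it is judged then, once.
The state is a dict: "time": time; "joint_positions": joint angles; "qd": joint speeds; "joint_torque": joint torques, N m; "position": TCP position; "tool_rot": TCP orientation; "ft_force": force on the tool from outside, world axes, zero at the start; "torque": the same for the moment, N m; "grip_width": opening from 0.0 (shut) to 1.0 (fully open); "grip_force": force on a finger pad.
Only numpy, scipy, OpenCV 4.12 (cv2) and the standard library are available. Lean on these libraries where they do the work, as an engineer would, in place of code of your own. Each camera call takes 0.05 s, during which the arm holds its last target. There are 200 camera calls.

### The job

Start the furnace burner from the control box using only the fingertips, picking nothing up: press down the white-barred end of the black rocker to switch the fan on, then push the square blue ignition key all the way in (it stays in), and then press the round brass gas button all the way down and keep it there. The program finishes while still holding the brass button down. Keep to this order, do not press the red stop button, and leave the glass, jars and tools where they are.

Things in the scene. Friction and masses are not known exactly. Their poses are not given: they have to be found in the camera images.
- control_box: green control box with an aluminium top plate, fixed to the bench, 220 (x) x 400 (y) x 60 mm tall; origin at the centre of its underside, on the bench; z up, its -x side faces the robot. The four controls stand on its flat top in one row along its y, 40 mm nearer the robot than its middle, 80 mm apart; which control is in which place changes.
- rocker_base: grey rocker bezel fixed on the box top, 72 (x) x 40 (y) x 8 mm; origin at the centre of its underside (box top); the rocker's long side runs along its x, the white-barred end is at its +x
- rocker_on_end (a point): point on the top face of the black fan rocker (60 x 28 mm paddle, pivot at mid-length), on its white bar, 22 mm from the pivot towards the bezel's +x; moves with the rocker: it starts about 24 mm above the box top and ends about 17 mm above it when pressed down
- fan_rocker (a joint): fan rocker angle, rad: 0 (to 0.04) at the start = off, white-barred end up; 0.32 = fully on, white-barred end down. Needs about 2 to 4 N on the white bar; it stays where it is left.
- key_base: white square bezel of the ignition key, fixed on the box top, 42 x 42 x 10 mm; origin at the centre of its underside (box top)
- key_top (a point): centre of the top face of the square blue ignition key, 28 x 28 mm; 20 mm above the box top when out, 13 mm when fully in; moves with the key
- ignition_key (a joint): travel of the key, m: 0 = out, 0.007 = fully in. Needs about 3 N; no spring, it stays in.
- gas_button_base: black round housing of the gas button, 48 mm across, 12 mm tall, fixed on the box top; origin at the centre of its underside (box top)
- gas_button_top (a point): centre of the top face of the round brass gas button, 32 mm across; about 23 mm above the box top when out, 16 mm when fully down; moves with the button
- gas_button (a joint): travel of the gas button, m: 0 = out, 0.007 = fully down. Sprung: starts to give at about 2 N, 6 N at the bottom, and comes up when let go.
- stop_button_base: yellow round housing of the red stop button, 56 mm across, 12 mm tall, fixed on the box top; origin at the centre of its underside (box top)
- stop_button (a joint): travel of the red stop button (40 mm across, top 23 mm above the box top), m: 0 = out, 0.007 = down. Sprung. Not to be pressed.
- paperweight: green glass paperweight, 54 mm across, 33 mm tall, standing on the rear part of the control box; loose, leave it where it is; origin at the centre of its underside
- brass_stamp: brass stamp with wooden grip, 34 mm across, 36 mm tall, standing on the rear part of the control box; loose, leave it where it is; origin at the centre of its underside
- frit_jar_red: red jar, 60 mm across, 85 mm tall, on the bench in front of the box; loose, leave it where it is; origin at the centre of its underside
- frit_jar_amber: amber glass jar, 60 mm across, 85 mm tall, on the bench in front of the box; loose, leave it where it is; origin at the centre of its underside
- jacks: steel glassblower's jacks, about 200 x 50 x 10 mm, lying on the bench to the right of the box; loose, leave it where it is; origin on its underside
- glass_bowl: amber bowl, 100 mm across, 60 mm tall, on the bench to the left of the box; loose, leave it where it is; origin at the centre of its underside
- wood_paddle: wooden paddle, about 210 x 60 x 16 mm, lying on the bench beyond the box; loose, leave it where it is; origin on its underside

How it is judged:
By the outcome, as a careful person would: the job done as asked, in the order asked, and still so for the second after the job is handed in, while the arm keeps its last pose, push and grip.
It also fails if it takes over 38 s, if anything falls off the work surface, if the arm or the gripper's body presses on something with over 40 N, if the wrist force passes 120 N, or if a joint passes its speed limit or range.

## Working session

There is one attempt and no reset: what is moved stays moved. The work goes in short steps, Python scripts to look and compute and a shell command to move; the robot and the scene stay as the last step left them, time stands still between calls to the robot, and variables do not carry over. Pictures are saved under pics/ and viewed, at most 10 in all, crops included, and the job is handed in when it is done.

```bash
mkdir -p pics; python3 - <<'E'
from bench import ctrl,get_image
import cv2,numpy as np
s=ctrl.get_state();print({k:np.round(s[k],3) for k in("time","position","tool_rot","ft_force","grip_width")})
for n in("top","scene"):
    d=get_image(n);cv2.imwrite(f"pics/{n}0.png",d["pixels"][:,:,::-1]);print(n,d["fx"],d["cx"],d["cy"],np.round(d["T"],3).tolist())
E
```

```text
{'time': np.float64(0.0), 'position': array([ 0.27 , -0.591,  0.221]), 'tool_rot': array([-3.068e+00, -6.680e-01,  1.000e-03]), 'ft_force': array([ 1.349, -0.237,  0.286]), 'grip_width': np.float64(1.0)}
top 435.1806944235301 313.9684814576031 239.37782404060945 [[-0.011, -0.994, 0.11, 0.462], [-1.0, 0.009, -0.018, 0.053], [0.017, -0.11, -0.994, 1.002], [0.0, 0.0, 0.0, 1.0]]
scene 536.1828097446589 328.1668170452169 244.98862213420216 [[-0.133, 0.581, -0.803, 1.3], [0.991, 0.094, -0.095, 0.149], [0.02, -0.808, -0.588, 0.628], [0.0, 0.0, 0.0, 1.0]]
```

View pics/top0.png

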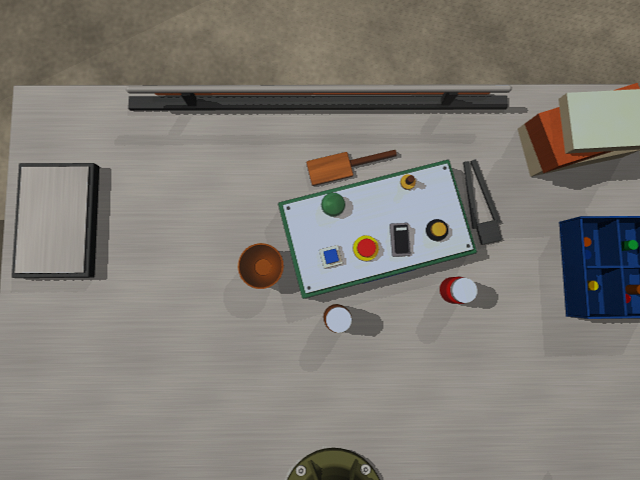

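View pics/scene0.png

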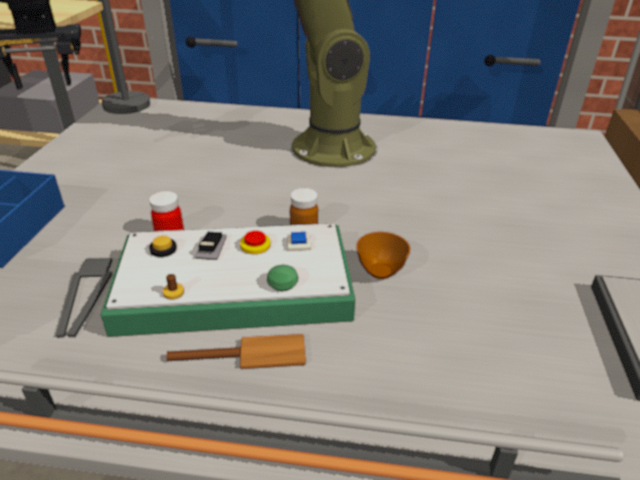

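The top view shows, left to right on the box, the blue key (331,257), red stop (367,248), rocker (401,239) and brass button (437,230). The row is turned about 15°. I'll measure the controls by ray casting and crop the rocker.

```bash
cat > h.py <<'E'
import cv2,numpy as np
def ray(d,u,v,z,T=None):
    T=d["T"] if T is None else T
    r=T[:3,:3]@np.array([(u-d["cx"])/d["fx"],(v-d["cy"])/d["fy"],1]);o=T[:3,3]
    return o+r*(z-o[2])/r[2]
def blob(d,lo,hi,box):
    h=cv2.cvtColor(np.ascontiguousarray(d["pixels"]),cv2.COLOR_RGB2HSV);m=cv2.inRange(h,lo,hi)
    k=np.zeros_like(m);x0,y0,x1,y1=box;k[y0:y1,x0:x1]=m[y0:y1,x0:x1]
    n,l,s,c=cv2.connectedComponentsWithStats(k);i=1+np.argmax(s[1:,4]);return c[i],s[i]
E
python3 - <<'E'
from bench import get_image
from h import *
t=get_image("top");s=get_image("scene")
C={"key":((100,120,60),(130,255,255),(315,240,345,275),(285,225,315,250),.08),
"stop":((0,180,80),(8,255,255),(350,230,385,265),(240,228,275,255),.083),
"gas":((15,120,80),(32,255,255),(420,215,455,245),(145,232,180,255),.083),
"rocker_dark":((0,0,0),(180,255,70),(385,215,415,260),(195,230,225,262),.08)}
for n,(lo,hi,b1,b2,z) in C.items():
    for d,b in((t,b1),(s,b2)):
        c,st=blob(d,lo,hi,b);print(n,c.round(1),st,ray(d,*c,z).round(4))
# box corner screws/green box top outline
g=cv2.cvtColor(t["pixels"].copy(),cv2.COLOR_RGB2HSV);m=cv2.inRange(g,(60,90,30),(85,255,255));m[:150]=0
cs=max(cv2.findContours(m,0,2)[0],key=cv2.contourArea);r=cv2.minAreaRect(cs);print(r,[ray(t,*p,.06).round(4) for p in cv2.boxPoints(r)])
a=cv2.resize(t["pixels"][205:275,310:460],None,fx=5,fy=5,interpolation=2)
b=cv2.resize(s["pixels"][222:267,140:320],None,fx=4.16,fy=4.16,interpolation=2)
b=b[:,:750];b=np.pad(b,((0,0),(0,750-b.shape[1]),(0,0)))
cv2.imwrite("pics/crop.png",np.vstack([a,b])[:,:,::-1])
E
```

```text
key [330.7 255.9] [324 249  15  15 165] [0.5283 0.0008 0.08  ]
key [298.4 237.5] [292 232  14  11 139] [0.5376 0.0049 0.08  ]
stop [366.4 247.7] [358 239  18  18 229] [ 0.5448 -0.0752  0.083 ]
stop [254.5 238. ] [245 231  20  15 226] [ 0.5557 -0.0698  0.083 ]
gas [438.3 228.7] [431 222  16  14 175] [ 0.5843 -0.2306  0.083 ]
gas [161.9 243.1] [152 236  21  15 239] [ 0.5958 -0.2225  0.083 ]
rocker_dark [401.1 239.9] [394 225  16  29 369] [ 0.561  -0.1505  0.08  ]
rocker_dark [210.6 241.6] [199 233  23  19 238] [ 0.5743 -0.1434  0.08  ]
((376.85394287109375, 227.69027709960938), (98.61283874511719, 180.10304260253906), 75.3791275024414) [array([0.6477, 0.1154, 0.06  ]), array([ 0.7482, -0.2742,  0.06  ]), array([ 0.5337, -0.3191,  0.06  ]), array([0.4394, 0.0623, 0.06  ])]
```

View pics/crop.png

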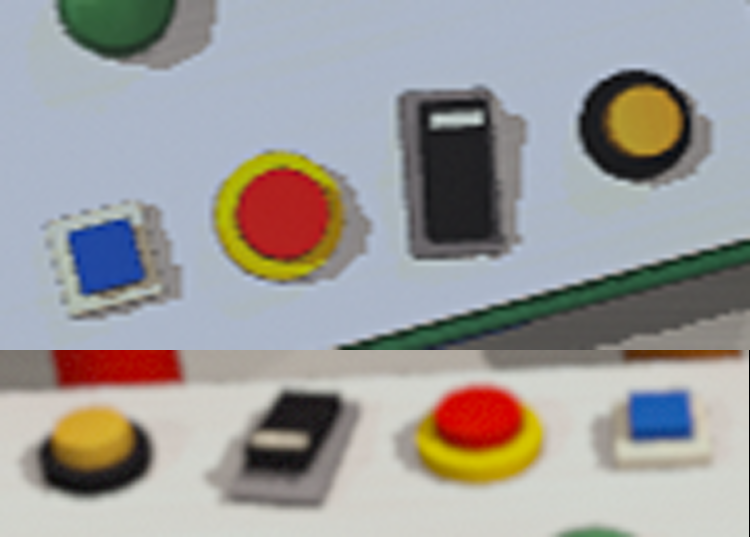

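The white bar is at the rocker's far (+x) end. The two views differ by up to 1 cm because the scene view also shows the sides of the caps. I'll hover nearby, close the fingers and refine with the wrist camera.

```bash
python3 -m crank '[[[25,-17,0,0,1],[25,-17,0,0,1],[25,-17,0,0,1],[25,-17,0,0,1],[25,-17,0,0,1],[25,-17,0,0,1],[25,-17,0,0,1],[25,-17,0,0,1],[25,-17,0,0,1]]]' 10
python3 -m crank '[[[25,-17,0,0,1],[25,-17,0,0,1],[25,-17,0,0,1],[25,-17,0,0,1],[25,-17,0,0,1],[25,-17,0,0,1],[0,0,0,0.1,1],[0,0,0,0.09,1],[0,0,0,0,1],[0,0,0,0,1]]]'
python3 - <<'E'
from bench import ctrl,get_image
import cv2,numpy as np
s=ctrl.get_state();d=get_image("wrist");cv2.imwrite("pics/w1.png",d["pixels"][:,:,::-1])
np.savez("w1.npz",pos=s["position"],rot=s["tool_rot"],**d)
print(d["fx"],d["cx"],d["cy"],d["T_tool_cam"].round(3).tolist())
E
```

```text
time: 0.95
position: [0.4117, -0.357, 0.2225]
tool_rot: [3.07, 0.668, -0.0]
ft_force: [-0.4, -0.7, -0.3]
grip_width: 0.398
grip_force: 0.0
time: 1.78
position: [0.5051, -0.2035, 0.2224]
tool_rot: [3.119, 0.378, -0.001]
ft_force: [0.1, -1.1, 0.4]
grip_width: 0.0
grip_force: 0.0
334.6267073967675 316.4270029946635 240.6692807133117 [[0.001, -0.966, -0.257, 0.07], [1.0, 0.001, 0.001, -0.0], [-0.001, -0.257, 0.966, -0.162], [0.0, 0.0, 0.0, 1.0]]
```

View pics/w1.png

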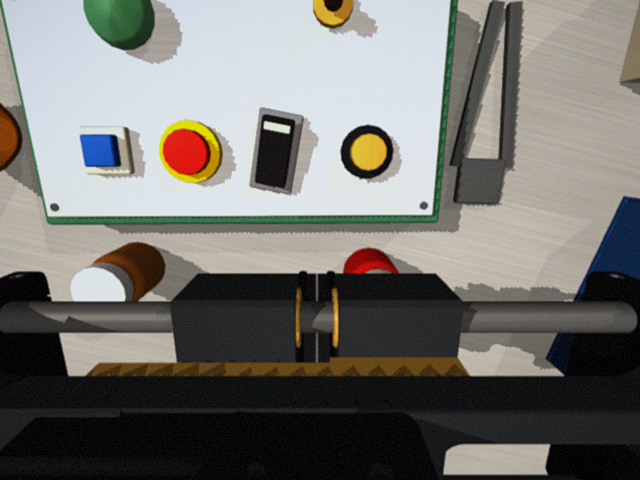

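The wrist view shows all four controls clearly: key (99,151), stop (185,152), rocker bar (278,127) and brass button (368,151). Fingers are shut. Now I'll measure from this view.

```bash
cat > m.py <<'E'
from h import *
from scipy.spatial.transform import Rotation as R
def tw(f):
    d=dict(np.load(f));T=np.eye(4);T[:3,:3]=R.from_rotvec(d["rot"]).as_matrix();T[:3,3]=d["pos"];return d,T@d["T_tool_cam"],T
E
python3 - <<'E'
from m import *
from bench import ctrl
d,T,TT=tw("w1.npz");N=np.array(ctrl.get_state()["position"]);print("now",N.round(4))
Rt=R.from_rotvec(ctrl.get_state()["tool_rot"]).as_matrix()
P={}
for n,lo,hi,b,z in(("key",(100,120,60),(130,255,255),(70,120,140,185),.08),("stop",(0,180,80),(8,255,255),(150,110,230,190),.083),
 ("gas",(12,120,80),(32,255,255),(340,120,395,185),.083),("bar",(0,0,190),(180,60,255),(266,118,290,136),.084),("dark",(0,0,0),(180,255,60),(250,105,305,195),.08)):
    c,st=blob(d,lo,hi,b);p=ray(d,*c,z,T);P[n]=p;print(n,c.round(1),st,p.round(4),"tool mm",((p-N)@Rt*1000).round(1))
for a,b in(("key","stop"),("stop","gas"),("key","gas"),("dark","bar")):print(a,b,np.linalg.norm(P[a]-P[b]).round(4))
E
```

```text
now [ 0.505  -0.2036  0.2224]
key [ 97.9 150.1] [ 80 135  36  32 985] [ 5.28e-01 -5.00e-04  8.00e-02] tool mm [  70.8 -191.8  142.4]
stop [185.1 151.4] [ 163  129   45   46 1551] [ 0.5455 -0.076   0.083 ] tool mm [  69.8 -114.3  139.4]
gas [368.1 151.5] [ 350  133   37   38 1098] [ 0.5836 -0.2305  0.083 ] tool mm [ 70.   44.8 139.4]
bar [277.3 127.1] [266 122  24  11 165] [ 0.5843 -0.1497  0.084 ] tool mm [ 89.9 -33.5 138.4]
dark [274.  153.6] [ 255  115   40   73 1959] [ 0.5621 -0.151   0.08  ] tool mm [ 68.  -37.5 142.4]
key stop 0.0775
stop gas 0.1591
key gas 0.2366
dark bar 0.0226
```

```bash
python3 -m crank '[[[23,-9,0,0,1],[23,-9,0,0,1],[24,-8,0,0,1],[24,-8,0,0,1],[0,0,30,0,1],[0,0,30,0,1],[0,0,30,0,1],[0,0,20,0,1],[0,0,10,0,1],[0,0,0,0,1]]]'
python3 -m crank '[[[0,0,0,0,1],[0,0,0,0,1],[0,0,0,0,1]]]'
```

```text
time: 2.67
position: [0.5865, -0.1483, 0.0998]
tool_rot: [-3.117, -0.374, 0.007]
ft_force: [-1.1, 1.0, -0.5]
grip_width: 0.007
grip_force: 0.0
time: 2.92
position: [0.5899, -0.1484, 0.1046]
tool_rot: [3.118, 0.374, 0.005]
ft_force: [-0.2, 0.5, 0.6]
grip_width: 0.007
grip_force: 0.0
```

```bash
python3 -m crank '[[[0,0,8,0,1],[0,0,6,0,1],[0,0,3,0,1],[0,0,2,0,1],[0,0,2,0,1],[0,0,1,0,1],[0,0,1,0,1],[0,0,1,0,1],[0,0,0,0,1],[0,0,0,0,1]]]'
```

```text
time: 3.75
position: [0.5894, -0.1481, 0.0791]
tool_rot: [3.119, 0.374, 0.003]
ft_force: [3.3, 0.4, 3.5]
grip_width: 0.007
grip_force: 2.0
```

```bash
python3 -m crank '[[[0,0,1,0,1],[0,0,1,0,1],[0,0,1,0,1],[0,0,0,0,1],[0,0,0,0,1]]]'
python3 -m crank '[[[0,0,1,0,1],[0,0,1,0,1],[0,0,0,0,1],[0,0,0,0,1]]]'
```

```text
time: 4.17
position: [0.5896, -0.148, 0.0783]
tool_rot: [3.118, 0.374, 0.003]
ft_force: [-1.2, 0.6, 16.3]
grip_width: 0.006
grip_force: 7.7
time: 4.5
position: [0.5897, -0.1481, 0.0781]
tool_rot: [3.117, 0.374, 0.003]
ft_force: [-4.4, 1.2, 24.3]
grip_width: 0.007
grip_force: 11.9
```

The force reached 24 N against the end stop with z at the expected height of about 0.078. I'll lift, move above the key and check.

```bash
python3 -m crank '[[[0,0,-10,0,1],[0,0,-25,0,1],[0,0,-20,0,1],[-4,-26,0,0,1],[-4,-26,0,0,1],[-4,-27,0,0,1],[-4,-27,0,0,1],[-4,-26,0,0,1],[-5,-26,0,0,1],[0,0,0,0,1]]]'
python3 -m crank '[[[0,0,0,0,1],[0,0,0,0,1],[0,0,0,0,1]]]'
python3 - <<'E'
from bench import ctrl,get_image
import cv2,numpy as np
s=ctrl.get_state();d=get_image("wrist");e=get_image("scene")
a=d["pixels"][:300,:];b=cv2.resize(e["pixels"][215:275,140:320],(640,213),interpolation=2)
cv2.imwrite("pics/w2.png",np.vstack([a,b])[:,:,::-1]);np.savez("w2.npz",pos=s["position"],rot=s["tool_rot"],**d)
E
```

```text
time: 5.33
position: [0.5228, 0.0053, 0.1273]
tool_rot: [-3.115, -0.385, 0.009]
ft_force: [-0.4, 0.2, 0.4]
grip_width: 0.009
grip_force: 0.0
time: 5.58
position: [0.5265, -0.0021, 0.1279]
tool_rot: [3.119, 0.371, -0.003]
ft_force: [0.3, 0.5, 0.8]
grip_width: 0.004
grip_force: 0.0
```

View pics/w2.png

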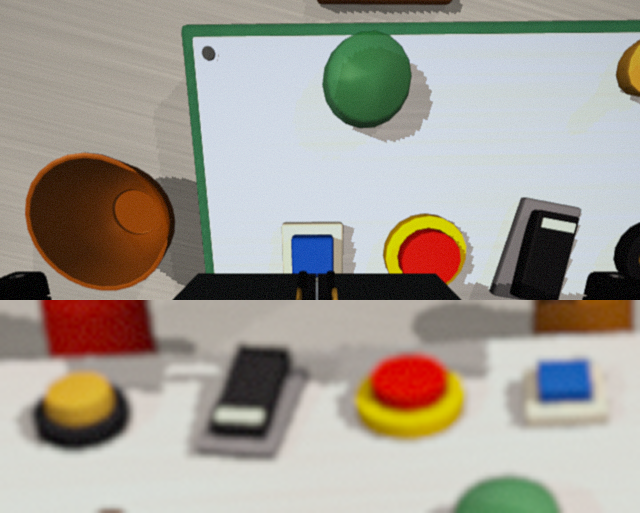

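The rocker's white end is now down, and the key (313,255) is in line with the fingers (317). Next I press the key.

```bash
python3 -m crank '[[[0,0,15,0,1],[0,0,15,0,1],[0,0,10,0,1],[0,0,4,0,1],[0,0,2,0,1],[0,0,2,0,1],[0,0,2,0,1],[0,0,2,0,1],[0,0,1,0,1],[0,0,0,0,1]]]'
python3 -m crank '[[[0,0,1,0,1],[0,0,1,0,1],[0,0,1,0,1],[0,0,1,0,1],[0,0,0,0,1],[0,0,0,0,1]]]'
```

```text
time: 6.52
position: [0.5273, -0.0006, 0.0759]
tool_rot: [3.119, 0.374, 0.001]
ft_force: [-0.6, -0.5, 1.6]
grip_width: 0.008
grip_force: 0.8
time: 7.02
position: [0.5273, -0.0006, 0.0732]
tool_rot: [3.118, 0.374, 0.001]
ft_force: [-3.7, -1.1, 12.4]
grip_width: 0.006
grip_force: 6.5
```

```bash
python3 -m crank '[[[0,0,1,0,1],[0,0,1,0,1],[0,0,0,0,1],[0,0,0,0,1]]]'
python3 -m crank '[[[0,0,-10,0,1],[0,0,-25,0,1],[0,0,-20,0,1],[0,26,0,0,1],[0,26,0,0,1],[0,26,0,0,1],[0,26,0,0,1],[0,26,0,0,1],[0,26,0,0,1],[0,26,0,0,1]]]'
python3 -m crank '[[[0,26,0,0,1],[0,26,0,0,1],[0,3,0,0,1],[0,0,0,0,1],[0,0,0,0,1],[0,0,0,0,1]]]'
python3 - <<'E'
from bench import ctrl,get_image
import cv2,numpy as np
d=get_image("wrist");e=get_image("scene")
a=d["pixels"][:300,:];b=cv2.resize(e["pixels"][215:275,140:320],(640,213),interpolation=2)
cv2.imwrite("pics/w3.png",np.vstack([a,b])[:,:,::-1])
E
```

```text
time: 7.35
position: [0.5274, -0.0006, 0.0729]
tool_rot: [3.117, 0.374, 0.001]
ft_force: [-9.7, -1.0, 24.6]
grip_width: 0.004
grip_force: 12.3
time: 8.18
position: [0.5702, -0.1784, 0.1241]
tool_rot: [-3.119, -0.374, -0.0]
ft_force: [1.4, 0.6, -0.6]
grip_width: 0.007
grip_force: 0.0
time: 8.68
position: [0.5831, -0.2286, 0.1243]
tool_rot: [-3.118, -0.378, 0.0]
ft_force: [-0.3, 0.1, 0.3]
grip_width: 0.002
grip_force: 0.0
```

View pics/w3.png

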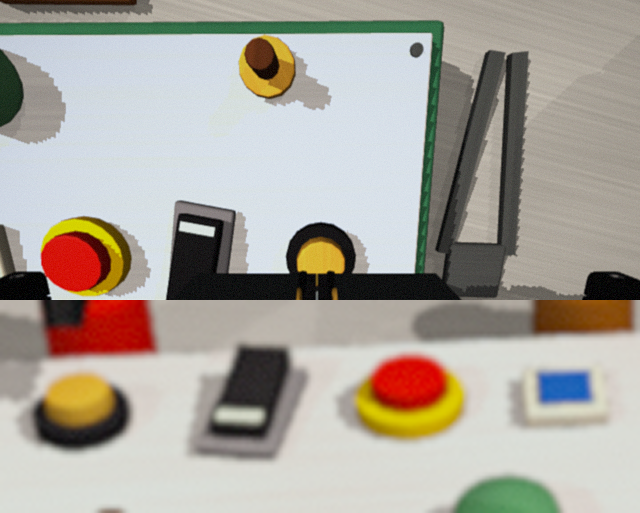

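The key is fully in, and the brass button (321,258) sits under the fingers. I'll press and hold it.

```bash
python3 -m crank '[[[0,1,15,0,1],[0,0,15,0,1],[0,0,6,0,1],[0,0,3,0,1],[0,0,2,0,1],[0,0,2,0,1],[0,0,2,0,1],[0,0,2,0,1],[0,0,1,0,1],[0,0,0,0,1]]]'
python3 -m crank '[[[0,0,1,0,1],[0,0,1,0,1],[0,0,1,0,1],[0,0,1,0,1],[0,0,0,0,1],[0,0,0,0,1]]]'
```

```text
time: 9.62
position: [0.5836, -0.2314, 0.0772]
tool_rot: [3.119, 0.375, 0.001]
ft_force: [-2.1, 2.7, 5.3]
grip_width: 0.004
grip_force: 2.7
time: 10.12
position: [0.5837, -0.2314, 0.0762]
tool_rot: [3.118, 0.374, 0.001]
ft_force: [-6.5, 3.5, 19.8]
grip_width: 0.008
grip_force: 9.8
```

```bash
python3 -m crank '[[[0,0,0.5,0,1],[0,0,0,0,1],[0,0,0,0,1],[0,0,0,0,1],[0,0,0,0,1],[0,0,0,0,1]]]'
python3 - <<'E'
from bench import job
print(job.close_job())
E
```

```text
time: 10.62
position: [0.5837, -0.2314, 0.0762]
tool_rot: [3.118, 0.374, 0.001]
ft_force: [-8.0, 4.3, 22.5]
grip_width: 0.005
grip_force: 10.9
the job is handed in; nothing more can be done
None
```

I pressed the fan rocker on, then the ignition key fully in, and handed the job in at 10.6 s with the brass button held at its bottom stop (about 22 N); the red stop button was not pressed and no loose item was touched, though the hand-in gave no verdict.

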